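# Find the storage box whose lid no longer latches

### The job

One of these three empty storage boxes has a push-button lid that no longer latches: a sound button clicks down and stays down, the worn one springs back up. Find it by gently pressing the buttons right down, then slide the box with the worn lid, upright and without lifting it, wholly on to the grey draining mat behind the boxes. Leave the two sound boxes where they stand with their buttons latched down, and do not disturb the tumbler and the mill in front of the sink.

Things in the scene. Friction and masses are not known exactly. Their poses are not given: they have to be found in the camera images.
- box_a: Empty clear plastic storage box with a grey-green lid and a round white push button on it, one of three that look alike: 76 mm square, 72 mm high to the lid's flat top, about 0.26 kg, standing upright in a loose, uneven row, some 110 mm apart sideways, turned by up to 0.15 rad. The sides are straight from the worktop to the lid's top and firm enough to push anywhere. Origin at the centre of its underside, z up, x and y square to its sides. The lid does not come off.
- box_b: Empty clear plastic storage box with a grey-green lid and a round white push button on it, one of three that look alike: 76 mm square, 72 mm high to the lid's flat top, about 0.26 kg, standing upright in a loose, uneven row, some 110 mm apart sideways, turned by up to 0.15 rad. The sides are straight from the worktop to the lid's top and firm enough to push anywhere. Origin at the centre of its underside, z up, x and y square to its sides. The lid does not come off.
- box_c: Empty clear plastic storage box with a grey-green lid and a round white push button on it, one of three that look alike: 76 mm square, 72 mm high to the lid's flat top, about 0.26 kg, standing upright in a loose, uneven row, some 110 mm apart sideways, turned by up to 0.15 rad. The sides are straight from the worktop to the lid's top and firm enough to push anywhere. Origin at the centre of its underside, z up, x and y square to its sides. The lid does not come off.
- button_a (a joint): How far the lid button of box_a is pressed down, m: 0 = up, standing 12 mm above the lid, with an orange band showing; 0.011 = the bottom stop. Pushing a sound one through its click takes up to about 5 N. A sound button clicks and stays at about 0.008, its band hidden, when let go; a worn one gives way to only 1 to 2 N, without a click, and springs back to 0. Exactly one of the three is worn.
- button_b (a joint): How far the lid button of box_b is pressed down, m: 0 = up, standing 12 mm above the lid, with an orange band showing; 0.011 = the bottom stop. Pushing a sound one through its click takes up to about 5 N. A sound button clicks and stays at about 0.008, its band hidden, when let go; a worn one gives way to only 1 to 2 N, without a click, and springs back to 0. Exactly one of the three is worn.
- button_c (a joint): How far the lid button of box_c is pressed down, m: 0 = up, standing 12 mm above the lid, with an orange band showing; 0.011 = the bottom stop. Pushing a sound one through its click takes up to about 5 N. A sound button clicks and stays at about 0.008, its band hidden, when let go; a worn one gives way to only 1 to 2 N, without a click, and springs back to 0. Exactly one of the three is worn.
- button_a_top (a point): Centre of the top face of box_a's button (41 mm across). Moves with the button: 84 mm above the worktop when up, about 76 mm when latched.
- button_b_top (a point): Centre of the top face of box_b's button (41 mm across). Moves with the button: 84 mm above the worktop when up, about 76 mm when latched.
- button_c_top (a point): Centre of the top face of box_c's button (41 mm across). Moves with the button: 84 mm above the worktop when up, about 76 mm when latched.
- mat: Thin grey ribbed draining mat lying fixed on the worktop behind the boxes, 180 mm (its x) by 300 mm (its y), 2 mm thick with no lip: a box slides on to it freely. Origin at its centre.
- tumbler: Clear drinking glass, 81 mm wide, 88 mm high, in front of the sink: a bystander. Origin at the centre of its underside.
- mill: Small glass mill with a grey top, 44 mm wide, 90 mm high, in front of the sink: a bystander. Origin at the centre of its underside.

How it is judged:
By the outcome, as a careful person would: the job done as asked, in the order asked, and still so for the second after the job is handed in, with the robot touching nothing.
It also fails if it takes over 58 s, if anything falls off the work surface, if the arm or the gripper's body presses on something with over 40 N, if the wrist force passes 120 N, or if a joint passes its speed limit or range.

### The arm

A 6-joint arm with a two-finger parallel gripper is mounted at the origin on a cart in front of the work surface, level with it; the furniture and walls round the work are solid. World frame = base frame: x ahead of the robot, y to its left, z up, the work surface at z = 0. Lengths are in m, angles in degrees, forces in N, time in s.
With the tool pointing down it reaches from about 0.25 to 0.725 m from the base axis. Payload 9.7 kg.
Tool frame: the origin (TCP) lies at the very end of the fingers, on their centre line; the grasp point (between the pads) lies 19 mm behind it; z points along the fingers, y is the line along which they close (so a half turn about z gives the same grasp; the last joint's range is limited). The gripper opens to 85 mm and grips with 20 to 120 N. Pads are 22 mm wide; open, the fingers measure 114 mm over their backs; the gripper's body (76 mm by 85 mm) begins 54 mm behind the grasp point. The pads swing forward as they close: fully open they stand 13 mm farther back than shut.
Start: joints at [-63.885, 4.979, 10.078, 95.1, 0, 90], TCP at [0.242, -0.494, 0.231] pointing down, gripper open.
Joint ranges: [-179.16, 179.16], [-48.56, 103.87], [-65.8, 70.77], [-126.05, 130.52], [-82.76, 87.17], [-180, 180]. Speed limits (degrees/s): [127.2, 127.2, 147.25, 180, 180, 180].

### API

Orientations are given as [roll, pitch, yaw] about the fixed x, y, z axes, in that order (R = Rz(yaw) Ry(pitch) Rx(roll)).
In Python, from workcell import bot gives the robot as it stands.
- The arm moves only by the tool arm_command, never from a script. Its argument "series" is a list of rows, each a list of 4 numbers: the shift along the tool's x, y, z in m, then the turn about the tool's z in rad. A call has exactly 5 rows; each row is the pose to reach, as a shift and turn from the pose commanded when the call began, along the tool's axes at that moment; what a row does not reach only later rows make up. A row lasts 1/10 s, in which the tool goes at most 50 mm and 8.59 degrees, less where a joint would pass 70% of its speed; a pose out of reach is approached as far as the arm can. A call with a gripper value outside its range is refused whole. "hand" is the finger opening in m, from 0 to 0.0854, set as the call begins (left out, the last holds). The fingers move at their own pace and stop on an object; "grip_force" is the grip in N (left out, the last holds). Time passes only in rows, so rows that repeat a pose let the fingers close, or fill a call up. It gives the time, the measured TCP pose, the force, the opening and the grip force at its end, in the units of the state.
- bot.get_obs(): the state, without advancing time (a new reading comes with each control period).
- bot.camera(name): name is "scene" or "top" or "wrist"; returns a dict with "color" (480x640x3 uint8, blue, green, red), "camera_matrix" (3x3 intrinsics, pixels), "xyz" and "orientation" of the camera in the world; the wrist camera has in their place "T_tool_cam" (4x4, takes a point from camera to tool coordinates, whose origin is the TCP and whose axes are the flange's). Camera axes: x right, y up, looking along -z (the intrinsics and any distortion apply to the point x, -y, -z); pixel columns grow to the right and rows downward; lengths in m; the calibration is good to about 2 mm. A picture is of the moment at which its call begins: read the wrist's pose just before it. There is no depth.
- bot.job_done(): hands the job in; it is judged then, once.
Trained networks look in the newest picture that a camera, given by its name, has taken for a name from the list of things; names that differ only in an ending like _2 or _b are one class to them, and where a whole thing is asked for, a point or a joint stands for the part that bears it (a point fixed in the world has none). Each returns a list of dicts, best first, with "confidence" (0 to 1); they miss things now and then, are a little off and sometimes report something else, mostly with a low value. They report only what shows in the picture. A call takes as long as a camera call.
- bot.find_in(camera, target): "location" ([column, row] in pixels, amid what is visible of it).
- bot.mark_of(camera, target): "location" ([column, row] in pixels: a listed point, or the origin of a listed thing).
The state is a dict: "time": time; "q": joint angles; "qd": joint speeds; "joint_efforts": joint torques, N m; "ee_pos": TCP position; "tcp_rot": TCP orientation; "wrist_force": force on the tool from outside, world axes, zero at the start; "torque": the same for the moment, N m; "opening": finger opening in m; "grasp_force": force on a finger pad.
Only numpy, scipy, OpenCV 4.12 (cv2) and the standard library are available. Lean on these libraries where they do the work, as an engineer would, in place of code of your own. Each camera call takes 0.05 s, during which the arm holds its last target. There are 200 camera calls.

## Working session

There is one attempt and no reset: what is moved stays moved. The work goes in short steps, Python scripts to look and compute and a tool call to move; the robot and the scene stay as the last step left them, time stands still between calls to the robot, and variables do not carry over. Pictures are saved under pics/ and viewed, at most 10 in all, crops included, and the job is handed in when it is done.

Besides the shell and the picture viewer there is one more tool, called after "Call:" as name([rows], argument=value, ...), one row to a line, values as JSON. arm_command: Moves the arm, as the interface text tells. Its arguments: {"type":"object","properties":{"series":{"type":"array"},"hand":{"type":"number"},"grip_force":{"type":"number"}},"required":["series"]}

```bash
mkdir -p pics; cat > h.py <<'E'
import numpy as np, cv2
from scipy.spatial.transform import Rotation as R
from workcell import bot
def rotm(o):
    o=np.array(o,float)
    return o if o.shape==(3,3) else R.from_euler('xyz',o,degrees=True).as_matrix()
def ray(c,px,z):
    K=np.array(c["camera_matrix"]);d=np.linalg.inv(K)@[px[0],px[1],1.]
    d=np.array([d[0],-d[1],-d[2]]);d=rotm(c["orientation"])@d;o=np.array(c["xyz"],float)
    return o+d*(z-o[2])/d[2]
E
python3 - <<'E'
from h import *
o=bot.get_obs();print(o)
for n in("top","scene"):
    c=bot.camera(n);cv2.imwrite(f"pics/{n}0.png",c["color"])
    print(n,{k:v for k,v in c.items() if k!="color"})
    for t,z in(("button_a_top",.084),("box_a",0),("mat",.002),("tumbler",0),("mill",0)):
        for r in bot.mark_of(n,t): print(t,np.round(r["location"],1),round(r["confidence"],2),ray(c,r["location"],z).round(4)[:2])
E
```

```text
{'time': 0.0, 'q': array([-6.38853666e+01,  5.01156516e+00,  1.00329500e+01,  9.50988305e+01,
        2.06638627e-03,  8.99969565e+01]), 'qd': array([ 0.04017621,  0.00129086,  0.03409144,  0.12516605,  0.073688  ,
       -0.02887555]), 'joint_efforts': array([-4.03645909e-04, -5.20392895e+01,  4.64805222e+01,  1.63986871e-02,
        7.50420440e-06, -5.13720693e-06]), 'ee_pos': array([ 0.24199956, -0.49364004,  0.23056513]), 'tcp_rot': array([-1.79922555e+02, -2.07049826e-03,  2.61176742e+01]), 'wrist_force': array([ 0.35568089, -0.3248038 , -0.02671795]), 'torque': array([-0.04882236,  0.00772941,  0.00255833]), 'grasp_force': 0.0, 'opening': 0.08581698436172024}
top {'camera_matrix': array([[502.001265  ,   0.        , 314.4348955 ],
       [  0.        , 502.001265  , 236.25879169],
       [  0.        ,   0.        ,   1.        ]]), 'xyz': array([ 0.3948613, -0.1727855,  1.0762508]), 'orientation': array([  8.92362975,  -1.36271993, -89.53252468])}
button_a_top [431.1 282.8] 0.71 [ 0.4602 -0.4273]
box_a [423.5 284.9] 0.95 [ 0.4611 -0.4323]
box_a [370.3 302.8] 0.94 [ 0.4219 -0.3173]
box_a [327.7 273.2] 0.6 [ 0.4841 -0.2262]
mat [380.4 194.8] 0.72 [ 0.6579 -0.3415]
tumbler [181.  300.3] 0.66 [0.4237 0.0841]
mill [257.5 289.1] 0.7 [ 0.4487 -0.0767]
scene {'camera_matrix': array([[434.88577877,   0.        , 329.09162505],
       [  0.        , 434.88577877, 238.37338146],
       [  0.        ,   0.        ,   1.        ]]), 'xyz': array([ 0.07338445, -0.80002882,  0.46854186]), 'orientation': array([ 64.36234165,   1.11757442, -36.64658932])}
box_a [330.3 333.7] 0.96 [ 0.4257 -0.3146]
box_a [389.1 359.4] 0.89 [ 0.46   -0.4229]
box_a [328.8 299.2] 0.63 [ 0.4866 -0.2283]
mat [433.1 294.7] 0.91 [ 0.6527 -0.3436]
tumbler [231.8 247.7] 0.62 [0.4356 0.0947]
mill [269.8 275.2] 0.89 [ 0.4426 -0.077 ]
mill [390.9 361.2] 0.53 [ 0.4594 -0.4276]
```

View pics/top0.png

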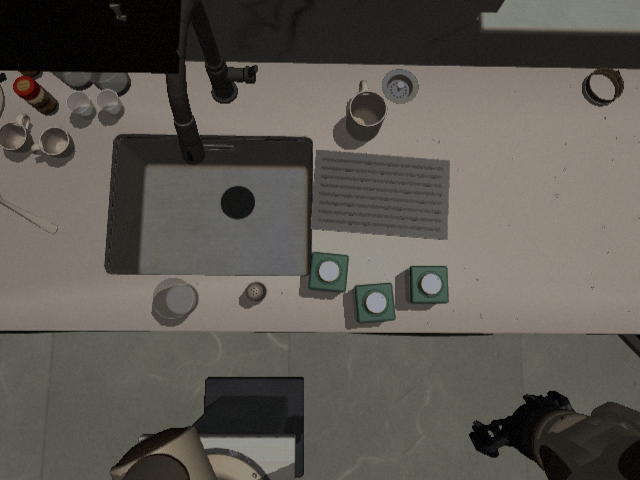

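View pics/scene0.png

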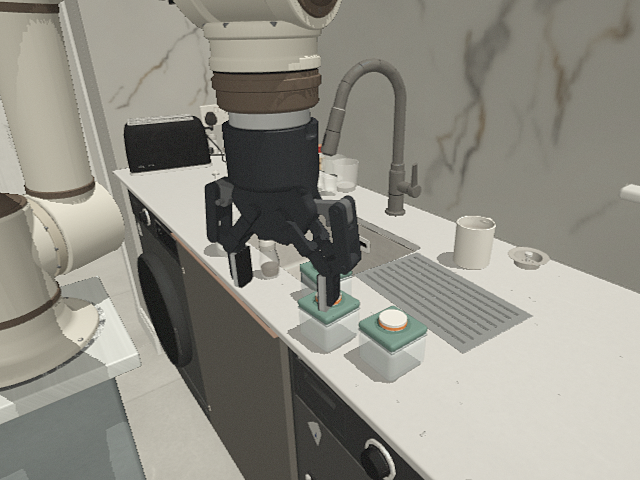

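Top view: the three boxes sit at buttons (431,283), (376,302) and (329,271), all still up. The mat corners are about (316,151), (450,159), (447,239) and (312,229). I'll measure the lids and buttons.

```bash
python3 - <<'E'
from h import *
c=bot.camera("top");im=c["color"]
hsv=cv2.cvtColor(im,cv2.COLOR_BGR2HSV)
m=cv2.inRange(hsv,(60,60,40),(95,255,255))
cs,_=cv2.findContours(m,cv2.RETR_EXTERNAL,cv2.CHAIN_APPROX_NONE)
for k in sorted(cs,key=cv2.contourArea)[-3:]:
    P=np.array([ray(c,p[0],.072)[:2] for p in k],np.float32)
    r=cv2.minAreaRect(P*1000);print("lid",np.round(r[0],1),np.round(r[1],1),round(r[2],1))
    x,y,w,h=cv2.boundingRect(k)
    s=cv2.inRange(im[y:y+h,x:x+w],(140,140,140),(255,255,255));M=cv2.moments(s,True)
    print("  btn",ray(c,(x+M["m10"]/M["m00"],y+M["m01"]/M["m00"]),.084).round(4)[:2],M["m00"])
for p in((316,151),(450,159),(447,239),(312,229)):print(ray(c,p,.002).round(3)[:2])
E
```

```text
lid [ 458.7 -426.3] [72.1 72.8] 0.6
  btn [ 0.4589 -0.4269] 280.0
lid [ 421.2 -316.5] [72.8 73.1] 5.2
  btn [ 0.4214 -0.3172] 288.0
lid [ 481.2 -223.6] [73.2 73.7] 84.5
  btn [ 0.4825 -0.2239] 285.0
[ 0.756 -0.199]
[ 0.742 -0.499]
[ 0.561 -0.486]
[ 0.58  -0.192]
```

Call:
arm_command([
  [0.045,0.007,0.02,0.1],
  [0.09,0.014,0.04,0.2],
  [0.135,0.021,0.06,0.3],
  [0.18,0.028,0.08,0.4],
  [0.224,0.0355,0.11,0.456],
], hand=0, grip_force=20)

```text
time: 1.15
ee_pos: [0.4581, -0.4274, 0.1236]
tcp_rot: [179.9, -0.1, -0.2]
wrist_force: [0.2, -1.1, 0.2]
opening: 0.0124
grasp_force: 0.0
```

Call:
arm_command([
  [0,0,0,0],
  [0,0,0.01,0],
  [0,0,0.02,0],
  [0,0,0.025,0],
  [0,0,0.025,0],
])

```text
time: 1.65
ee_pos: [0.4547, -0.4284, 0.0979]
tcp_rot: [-180.0, 0.0, -0.1]
wrist_force: [0.2, 0.4, -0.1]
opening: -0.0002
grasp_force: 0.0
```

Call:
arm_command([
  [0.003,0,0.006,0],
  [0.003,0,0.01,0],
  [0.003,0,0.012,0],
  [0.003,0,0.014,0],
  [0.003,0,0.015,0],
])

```text
time: 2.15
ee_pos: [0.4588, -0.428, 0.0833]
tcp_rot: [180.0, 0.0, -0.0]
wrist_force: [-0.5, 0.3, 0.9]
opening: -0.0002
grasp_force: 0.5
```

Call:
arm_command([
  [0,0,0.001,0],
  [0,0,0.002,0],
  [0,0,0.003,0],
  [0,0,0.004,0],
  [0,0,0.004,0],
])

```text
time: 2.65
ee_pos: [0.459, -0.4281, 0.0795]
tcp_rot: [180.0, -0.0, -0.0]
wrist_force: [0.3, -1.0, 2.0]
opening: 0.0001
grasp_force: 0.9
```

Call:
arm_command([
  [0,0,0.001,0],
  [0,0,0.002,0],
  [0,0,0.003,0],
  [0,0,0.003,0],
  [0,0,0.003,0],
])

```text
time: 3.15
ee_pos: [0.4588, -0.428, 0.0762]
tcp_rot: [-180.0, 0.0, -0.0]
wrist_force: [0.6, -0.1, 0.2]
opening: -0.0001
grasp_force: 0.0
```

Call:
arm_command([
  [0,0,0.001,0],
  [0,0,0.002,0],
  [0,0,0.003,0],
  [0,0,0.003,0],
  [0,0,0.003,0],
])

```text
time: 3.65
ee_pos: [0.4589, -0.428, 0.0735]
tcp_rot: [180.0, -0.0, -0.0]
wrist_force: [-0.1, 1.2, 1.7]
opening: 0.0
grasp_force: 1.0
```

Call:
arm_command([
  [0,0,-0.02,0],
  [-0.005,-0.02,-0.03,0],
  [-0.02,-0.06,-0.03,0],
  [-0.038,-0.1,-0.03,0],
  [-0.038,-0.111,-0.025,0],
])

```text
time: 4.15
ee_pos: [0.4194, -0.3144, 0.0989]
tcp_rot: [-180.0, 0.0, 0.0]
wrist_force: [0.6, -1.3, 1.3]
opening: 0.0002
grasp_force: 0.0
```

Call:
arm_command([
  [0,0,0,0],
  [0,0,0.005,0],
  [0,0,0.01,0],
  [0,0,0.012,0],
  [0,0,0.014,0],
])

```text
time: 4.65
ee_pos: [0.4208, -0.3175, 0.0837]
tcp_rot: [-180.0, 0.0, -0.0]
wrist_force: [-0.5, -0.8, 0.8]
opening: 0.0003
grasp_force: 0.4
```

```bash
python3 - <<'E'
from h import *
c=bot.camera("scene")["color"];cv2.imwrite("pics/s1.png",cv2.resize(c[270:400,260:460],None,fx=3,fy=3))
E
```

```text
(no output)
```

View pics/s1.png

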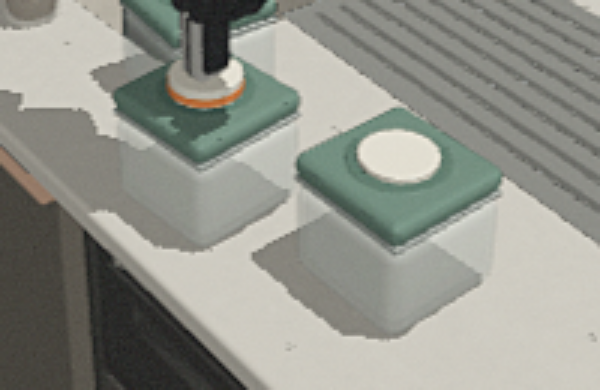

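The right box's button (crop 400,155) is latched with its band hidden, so that box is sound. The middle box's button (crop 205,85) still shows its orange band. I'll press the middle one now.

Call:
arm_command([
  [0,0,0.001,0],
  [0,0,0.002,0],
  [0,0,0.003,0],
  [0,0,0.004,0],
  [0,0,0.004,0],
])

```text
time: 5.2
ee_pos: [0.421, -0.3173, 0.0807]
tcp_rot: [180.0, -0.0, -0.0]
wrist_force: [-0.5, -1.4, 2.1]
opening: 0.0003
grasp_force: 1.4
```

Call:
arm_command([
  [0,0,0.001,0],
  [0,0,0.002,0],
  [0,0,0.003,0],
  [0,0,0.004,0],
  [0,0,0.004,0],
])

```text
time: 5.7
ee_pos: [0.4207, -0.3167, 0.0759]
tcp_rot: [-180.0, 0.0, -0.0]
wrist_force: [-0.2, 0.4, -1.7]
opening: 0.0004
grasp_force: 0.0
```

Call:
arm_command([
  [0,0,0.001,0],
  [0,0,0.002,0],
  [0,0,0.002,0],
  [0,0,0.002,0],
  [0,0,0.002,0],
])

```text
time: 6.2
ee_pos: [0.4209, -0.317, 0.0745]
tcp_rot: [-180.0, -0.0, -0.0]
wrist_force: [-0.4, 1.9, 2.3]
opening: 0.0001
grasp_force: 0.9
```

Call:
arm_command([
  [0,0,0.001,0],
  [0,0,0.001,0],
  [0,0,-0.015,0],
  [0,0,-0.03,0],
  [0.02,-0.03,-0.03,0],
])

```text
time: 6.7
ee_pos: [0.4409, -0.2894, 0.107]
tcp_rot: [179.8, -0.2, -0.2]
wrist_force: [0.3, 0.0, -0.9]
opening: -0.0002
grasp_force: 0.0
```

Call:
arm_command([
  [0.02,-0.03,0,0],
  [0.041,-0.063,0,0],
  [0.041,-0.063,0.01,0],
  [0.041,-0.063,0.018,0],
  [0.041,-0.063,0.02,0],
])

```text
time: 7.2
ee_pos: [0.4812, -0.2243, 0.0834]
tcp_rot: [-180.0, 0.1, -0.0]
wrist_force: [0.3, 0.3, 0.2]
opening: -0.0003
grasp_force: 0.5
```

Call:
arm_command([
  [0,0,0.001,0],
  [0,0,0.002,0],
  [0,0,0.003,0],
  [0,0,0.004,0],
  [0,0,0.004,0],
])

```text
time: 7.7
ee_pos: [0.4819, -0.2243, 0.0805]
tcp_rot: [180.0, -0.0, -0.0]
wrist_force: [-0.5, -0.9, 1.2]
opening: 0.0001
grasp_force: 0.6
```

```bash
python3 - <<'E'
from h import *
c=bot.camera("scene")["color"];cv2.imwrite("pics/s2.png",cv2.resize(c[250:380,260:460],None,fx=3,fy=3))
E
```

```text
(no output)
```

View pics/s2.png

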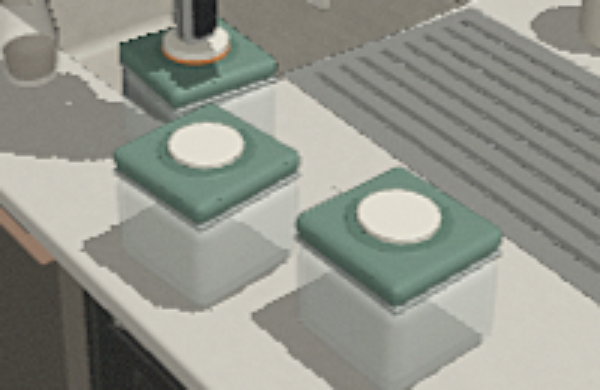

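The middle button (205,145) and the right one (400,215) are both latched, so the left box should be the worn one. I'll press it right down, lift, and check.

Call:
arm_command([
  [0,0,0.001,0],
  [0,0,0.002,0],
  [0,0,0.003,0],
  [0,0,0.004,0],
  [0,0,0.004,0],
])

```text
time: 8.25
ee_pos: [0.482, -0.224, 0.0763]
tcp_rot: [-180.0, -0.0, -0.0]
wrist_force: [1.1, -1.2, 1.5]
opening: -0.0003
grasp_force: 0.8
```

Call:
arm_command([
  [0,0,0.001,0],
  [0,0,0.002,0],
  [0,0,0.003,0],
  [0,0,0.003,0],
  [0,0,0.003,0],
])

```text
time: 8.75
ee_pos: [0.4819, -0.224, 0.0734]
tcp_rot: [-180.0, -0.0, -0.0]
wrist_force: [0.9, -1.5, 1.6]
opening: -0.0001
grasp_force: 1.0
```

Call:
arm_command([
  [0,0,-0.01,0],
  [0,0,-0.03,0],
  [0,0,-0.06,0],
  [0,0,-0.08,0],
  [0,0,-0.08,0],
])

```text
time: 9.25
ee_pos: [0.4829, -0.2244, 0.1569]
tcp_rot: [179.9, -0.2, -0.0]
wrist_force: [0.4, -0.1, 0.0]
opening: 0.0001
grasp_force: 0.0
```

```bash
python3 - <<'E'
from h import *
c=bot.camera("scene")["color"];cv2.imwrite("pics/s3.png",cv2.resize(c[250:380,260:460],None,fx=3,fy=3))
E
```

```text
(no output)
```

View pics/s3.png

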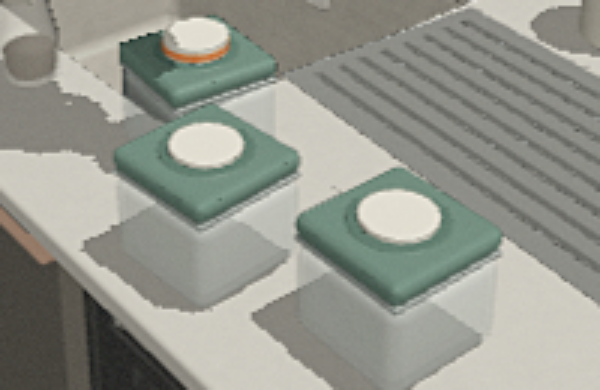

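The left button (195,40) sprang back up with its band showing, so the left box is the worn one. The other two stay latched. Next I'll get behind the left box with the fingers 40 mm apart and the gripper yawed -17°.

Call:
arm_command([
  [-0.02,-0.006,0,0.1],
  [-0.04,-0.012,0,0.2],
  [-0.065,-0.02,0,0.3],
  [-0.065,-0.02,0,0.3],
  [-0.065,-0.02,0,0.3],
], hand=0.04)

```text
time: 9.8
ee_pos: [0.4168, -0.2039, 0.153]
tcp_rot: [-180.0, 0.0, -17.1]
wrist_force: [1.1, -0.2, 0.2]
opening: 0.0402
grasp_force: 0.0
```

Call:
arm_command([
  [0,0,0.03,0],
  [0,0,0.06,0],
  [0,0,0.09,0],
  [0,0,0.115,0],
  [0,0,0.125,0],
])

```text
time: 10.3
ee_pos: [0.4161, -0.2035, 0.0254]
tcp_rot: [-180.0, 0.2, -17.1]
wrist_force: [-0.3, 0.2, 0.5]
opening: 0.04
grasp_force: 0.0
```

Call:
arm_command([
  [0.006,0,0,0],
  [0.012,0,0,0],
  [0.018,0,0,0],
  [0.024,0,0,0],
  [0.03,0,0,0],
])

```text
time: 10.8
ee_pos: [0.4464, -0.2132, 0.029]
tcp_rot: [180.0, -0.0, -17.2]
wrist_force: [-2.4, 0.9, 1.1]
opening: 0.0398
grasp_force: 0.0
```

Call:
arm_command([
  [0.008,0,0,0],
  [0.016,0,0,0],
  [0.024,0,0,0],
  [0.032,0,0,0],
  [0.04,0,0,0],
])

```text
time: 11.3
ee_pos: [0.4844, -0.2249, 0.0285]
tcp_rot: [180.0, 0.0, -17.2]
wrist_force: [-3.3, 1.8, 3.3]
opening: 0.0397
grasp_force: 0.0
```

```bash
python3 - <<'E'
from h import *
a=bot.camera("top")["color"][120:350,270:470];b=bot.camera("scene")["color"][210:380,260:500]
a=cv2.resize(a,(400,460));b=cv2.resize(b,(400,460*170//240*400//460))
o=np.zeros((460,800,3),np.uint8);o[:,:400]=a;o[:b.shape[0],400:]=b[:, :400];cv2.imwrite("pics/p1.png",o)
E
```

```text
(no output)
```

View pics/p1.png

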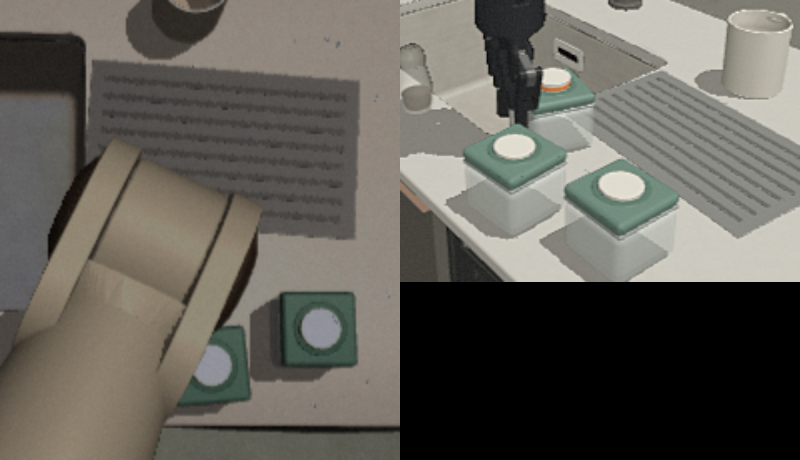

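The worn box is upright ahead of the fingers, and the sound boxes have not moved. I'll continue pushing.

Call:
arm_command([
  [0.009,0,0,0],
  [0.018,0,0,0],
  [0.027,0,0,0],
  [0.036,0,0,0],
  [0.045,0,0,0],
])

```text
time: 11.9
ee_pos: [0.5275, -0.2383, 0.0284]
tcp_rot: [180.0, 0.0, -17.2]
wrist_force: [-3.5, 1.0, 4.7]
opening: 0.0402
grasp_force: 0.0
```

Call:
arm_command([
  [0.009,0,0,0],
  [0.018,0,0,0],
  [0.027,0,0,0],
  [0.036,0,0,0],
  [0.045,0,0,0],
])

```text
time: 12.4
ee_pos: [0.5705, -0.2516, 0.0284]
tcp_rot: [180.0, -0.0, -17.2]
wrist_force: [-3.9, 1.5, 5.0]
opening: 0.0398
grasp_force: 0.0
```

Call:
arm_command([
  [0.01,0,0,0],
  [0.02,0,0,0],
  [0.03,0,0,0],
  [0.037,0,0,0],
  [0.041,0,0,0],
])

```text
time: 12.9
ee_pos: [0.6097, -0.2637, 0.0284]
tcp_rot: [180.0, -0.0, -17.2]
wrist_force: [-3.5, 0.5, 5.6]
opening: 0.0396
grasp_force: 0.0
```

```bash
python3 - <<'E'
from h import *
c=bot.camera("scene");b=c["color"];cv2.imwrite("pics/p2.png",cv2.resize(b[200:380,260:540],None,fx=2.5,fy=2.5))
for r in bot.mark_of("scene","box_a"): print(r,ray(c,r["location"],0.002))
E
```

```text
{'location': [388.6, 360.5], 'confidence': 0.88} [ 0.45604454 -0.42580394  0.002     ]
{'location': [411.4, 278.3], 'confidence': 0.83} [ 0.6649736  -0.27462867  0.002     ]
{'location': [329.9, 334.2], 'confidence': 0.76} [ 0.42283383 -0.31734734  0.002     ]
```

View pics/p2.png

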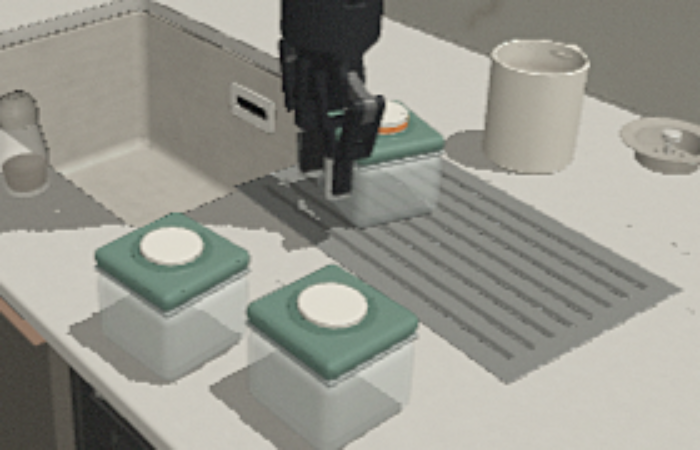

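The box is on the mat and upright, at about (0.665, -0.275). I'll back off, rise, and verify from the top.

Call:
arm_command([
  [-0.01,0,0,0],
  [-0.03,0,0,0],
  [-0.05,0,0,0],
  [-0.05,0,-0.02,0],
  [-0.05,0,-0.06,0],
])

```text
time: 13.5
ee_pos: [0.5591, -0.2478, 0.0854]
tcp_rot: [-180.0, 0.3, -17.2]
wrist_force: [1.4, 0.4, 1.1]
opening: 0.0399
grasp_force: 0.0
```

Call:
arm_command([
  [0,0,-0.05,0],
  [0,0,-0.1,0],
  [-0.03,0,-0.14,0],
  [-0.07,0,-0.14,0],
  [-0.12,0,-0.14,0],
])

```text
time: 14.0
ee_pos: [0.4467, -0.2133, 0.2289]
tcp_rot: [180.0, -0.1, -17.2]
wrist_force: [-1.1, 0.3, 1.4]
opening: 0.0398
grasp_force: 0.0
```

Call:
arm_command([
  [-0.05,0.04,0,0],
  [-0.09,0.08,0,0],
  [-0.12,0.12,0,0],
  [-0.15,0.16,0,0],
  [-0.15,0.2,0,0],
])

```text
time: 14.5
ee_pos: [0.2457, -0.3536, 0.2293]
tcp_rot: [179.9, -0.1, -17.2]
wrist_force: [2.1, -0.8, -0.1]
opening: 0.04
grasp_force: 0.0
```

```bash
python3 - <<'E'
from h import *
c=bot.camera("top");im=c["color"]
m=cv2.inRange(cv2.cvtColor(im,cv2.COLOR_BGR2HSV),(60,60,40),(95,255,255))
cs,_=cv2.findContours(m,cv2.RETR_EXTERNAL,cv2.CHAIN_APPROX_NONE)
for k in sorted(cs,key=cv2.contourArea)[-3:]:
    r=cv2.minAreaRect(np.array([ray(c,p[0],.072)[:2] for p in k],np.float32)*1000);print(np.round(r[0],1),np.round(r[1],1),round(r[2],1))
    print(cv2.boxPoints(r).round(0).tolist())
a=cv2.resize(im[120:350,150:470],(400,288));b=cv2.resize(bot.camera("scene")["color"][200:380,240:490],(400,288))
cv2.imwrite("pics/p3.png",np.hstack([a,b]));print(bot.get_obs()["wrist_force"],bot.get_obs()["qd"].max())
E
```

```text
[ 455.7 -426.1] [66.  72.3] 0.5
[[422.0, -390.0], [423.0, -463.0], [489.0, -462.0], [488.0, -390.0]]
[ 656.9 -276.2] [73.9 73.4] 73.0
[[611.0, -301.0], [681.0, -322.0], [703.0, -252.0], [633.0, -230.0]]
[ 421.  -316.4] [73.1 73.1] 5.1
[[381.0, -283.0], [388.0, -356.0], [461.0, -350.0], [454.0, -277.0]]
[-0.87343105  0.29157051  0.41910117] 5.714736963693239
```

View pics/p3.png

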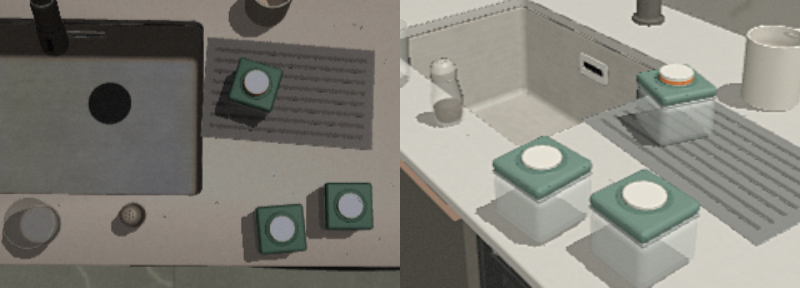

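The worn box (255,83) lies wholly inside the mat outline. The sound boxes are unmoved with their buttons latched, and the tumbler and mill are undisturbed.

```bash
python3 -c "
from h import *
print(bot.job_done())"
```

```text
the job is handed in; nothing more can be done
None
```

The left box (near the sink) had the worn lid; it is now upright and wholly on the draining mat, the two sound boxes stand where they were with their buttons latched down, the tumbler and mill were not touched, and the job is handed in.

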